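# Check the red terminal with a pin gauge and put the gauge away

### The job

The black terminal on the clamped board has been checked and the green-handled pin gauge is still standing in it. Take the green gauge out, check the red terminal by putting the pin fully home in it for a moment, then put the gauge away, upright and fully home, in its own green storage slot. Leave the yellow and blue gauges, the screwdriver and the spool where they are.

Things in the scene. Friction and masses are not known exactly. Their poses are not given: they have to be found in the camera images.
- green_gauge: pin gauge, upright: steel pin 6 mm across, 22 mm long, chamfered tip; above it a steel collar 16 mm across, 4 mm thick (stops the pin); above that a round green handle 14 mm across, 46 mm tall; 74 mm in all, 30 to 65 g. Origin at the pin tip, z towards the handle, which spans 26 to 72 mm from the origin. It starts fully home in the black terminal. This is the one to use.
- green_tip (a point): centre of the green gauge's pin tip (same as its origin)
- yellow_gauge: pin gauge, upright: steel pin 6 mm across, 22 mm long, chamfered tip; above it a steel collar 16 mm across, 4 mm thick (stops the pin); above that a round yellow handle 14 mm across, 46 mm tall; 74 mm in all, 30 to 65 g. Origin at the pin tip, z towards the handle, which spans 26 to 72 mm from the origin. It stands in the white terminal and stays there.
- blue_gauge: pin gauge, upright: steel pin 6 mm across, 22 mm long, chamfered tip; above it a steel collar 16 mm across, 4 mm thick (stops the pin); above that a round blue handle 14 mm across, 46 mm tall; 74 mm in all, 30 to 65 g. Origin at the pin tip, z towards the handle, which spans 26 to 72 mm from the origin. It stands in the blue storage slot and stays there.
- red_terminal: fixed red terminal block on the circuit board, 24 x 24 mm and 30 mm tall, with one upright round hole 7.5 mm across and 24 mm deep in the centre of its top. Origin at the centre of its underside, z up, x across the row of terminals. The one to check.
- red_mouth (a point): centre of the mouth of the hole, in the red terminal's top face, 30 mm above the block's underside
- black_terminal: fixed black terminal block on the circuit board, 24 x 24 mm and 30 mm tall, with one upright round hole 7.5 mm across and 24 mm deep in the centre of its top. Origin at the centre of its underside, z up, x across the row of terminals. The green gauge starts here.
- white_terminal: fixed white terminal block on the circuit board, 24 x 24 mm and 30 mm tall, with one upright round hole 7.5 mm across and 24 mm deep in the centre of its top. Origin at the centre of its underside, z up, x across the row of terminals. The yellow gauge stands here.
- green_slot: fixed green storage slot block of the gauge rack, 36 x 36 mm and 30 mm tall, with one upright round hole 7.5 mm across and 24 mm deep in the centre of its top; it stores the gauge with the green handle. Origin at the centre of its underside, z up, x across the row of slots. Empty at the start.
- green_slot_mouth (a point): centre of the mouth of the hole, in the green slot block's top face, 30 mm above the block's underside
- yellow_slot: fixed yellow storage slot block of the gauge rack, 36 x 36 mm and 30 mm tall, with one upright round hole 7.5 mm across and 24 mm deep in the centre of its top; it stores the gauge with the yellow handle. Origin at the centre of its underside, z up, x across the row of slots. Empty; not to be used.
- blue_slot: fixed blue storage slot block of the gauge rack, 36 x 36 mm and 30 mm tall, with one upright round hole 7.5 mm across and 24 mm deep in the centre of its top; it stores the gauge with the blue handle. Origin at the centre of its underside, z up, x across the row of slots. Holds the blue gauge.
- board_holder: fixed holder: two black feet 140 mm long, blue uprights 100 mm high at y = -125 and +125 mm, between them a level brown circuit board 100 x 228 mm, its top 80 mm above the table, with parts up to 20 mm tall. The terminals stand on its centre line, 55 mm apart along y, in any order. Origin on the table below the board's centre, y along the row.
- gauge_rack: fixed grey tray, 80 x 200 mm, 8 mm thick, on the table; the three slot blocks stand on it 60 mm apart along its y, in any order. Origin at the centre of its underside.
- screwdriver: loose screwdriver with a red handle lying on the table, 170 mm long, along its x, about 30 mm high; bystander
- spool: loose grey spool of silvery wire standing on the table, 60 mm across, 36 mm high, origin at the centre of its underside; bystander

How it is judged:
By the outcome, as a careful person would: the job done as asked, in the order asked, and still so for the second after the job is handed in, with the robot touching nothing.
It also fails if it takes over 56 s, if anything falls off the work surface, if the arm or the gripper's body presses on something with over 40 N, if the wrist force passes 120 N, or if a joint passes its speed limit or range.

### The arm

A 7-joint arm with a two-finger parallel gripper is mounted at the origin on the work surface. World frame = base frame: x ahead of the robot, y to its left, z up, the work surface at z = 0. Lengths are in m, angles in rad, forces in N, time in s.
With the tool pointing down it reaches from about 0.4 to 0.85 m from the base axis. Payload 10.4 kg.
Tool frame: the origin (TCP) lies between the finger pads; the fingertips stand 19 mm ahead of it and the grasp point (between the pads) is the TCP (manip.tips_ahead is the distance from the TCP to the fingertips, in m); z points along the fingers, y is the line along which they close (so a half turn about z gives the same grasp; the last joint's range is limited). The gripper opens to 85 mm and grips with 20 to 120 N. Pads are 22 mm wide; open, the fingers measure 114 mm over their backs; the gripper's body (76 mm by 85 mm) begins 54 mm behind the grasp point. The pads swing forward as they close: fully open they stand 13 mm farther back than shut.
Start: joints at [-1.306, 0.332, -0.065, 1.46, 0.022, 1.35, -0.088], TCP at [0.177, 0.599, 0.25] pointing down, gripper open.
Joint ranges: [-2.6, 2.6], [-0.5, 2.12], [-1.47, 1.34], [0.16, 2.42], [-1.27, 4.41], [0.06, 2.06], [-2.6, 2.6]. Speed limits (rad/s): [2.22, 2.22, 2.79, 2.79, 3.14, 3.14, 3.14].

### API

Orientations are given as a unit quaternion [x, y, z, w].
In Python, from workcell import manip, viewer gives the robot as it stands.
- The arm moves only by the tool arm_command, never from a script. Its argument "series" is text: rows parted by semicolons, each of 5 numbers parted by spaces: the closure, from 0 (fully open) to 1 (shut), then the shift along the tool's x, y, z normalised to -1 to 1, where 1 is 0.4 m, then the turn about the tool's z normalised to -1 to 1, where 1 is 180 degrees. In form: jaw tx ty tz spin; .... A call has exactly 10 rows; each row shifts and turns the commanded pose from where the row before left it, along the tool's axes as they then stand; what a row does not reach is not made up. A row lasts 1/8 s, in which the tool goes at most 62.5 mm and 10.7 degrees, less where a joint would pass 70% of its speed; a pose out of reach is approached as far as the arm can. A call with a number of a shift or a turn outside -1 to 1 is refused whole. A call with a gripper value outside its range is refused whole. The fingers move at their own pace and stop on an object; "newtons" is the grip in N (left out, the last holds). Time passes only in rows, so rows that do not move let the fingers close, or fill a call up. It gives the time, the measured TCP pose, the force, the opening and the grip force at its end, in the units of the state.
- manip.get_obs(): the state, without advancing time (a new reading comes with each control period).
- viewer.camera(name): name is "scene" or "top" or "wrist"; returns a dict with "pixels" (384x512x3 uint8, red, green, blue), "intrinsics" (3x3 intrinsics, pixels), "extrinsics" (4x4, takes a point from world to camera coordinates). Camera axes: x right, y up, looking along -z (the intrinsics and any distortion apply to the point x, -y, -z); pixel columns grow to the right and rows downward; lengths in m; the calibration is good to about 2 mm. A picture is of the moment at which its call begins. There is no depth.
- manip.hand_in(): hands the job in; it is judged then, once.
The state is a dict: "clock": time; "joint_pos": joint angles; "joint_velocities": joint speeds; "tau": joint torques, N m; "position": TCP position; "ee_rot": TCP orientation; "ft_force": force on the tool from outside, world axes, zero at the start; "torque": the same for the moment, N m; "grip_width": opening from 0.0 (shut) to 1.0 (fully open); "grasp_force": force on a finger pad.
Only numpy, scipy, OpenCV 4.12 (cv2) and the standard library are available. Lean on these libraries where they do the work, as an engineer would, in place of code of your own. Each camera call takes 0.05 s, during which the arm holds its last target. There are 200 camera calls.

## Working session

There is one attempt and no reset: what is moved stays moved. The work goes in short steps, Python scripts to look and compute and a tool call to move; the robot and the scene stay as the last step left them, time stands still between calls to the robot, and variables do not carry over. Pictures are saved under pics/ and viewed, at most 10 in all, crops included, and the job is handed in when it is done.

Besides the shell and the picture viewer there is one more tool, called after "Call:" as name(argument=value, ...) on one line, values as JSON. arm_command: Moves the arm, as the interface text tells. Scaled input: -1 to 1 covers 0.4 m each way for a shift and 180 degrees each way for a turn. Its arguments: {"type":"object","properties":{"series":{"type":"string"},"newtons":{"type":"number"}},"required":["series"]}

```bash
mkdir -p pics
cat > h.py <<'E'
import numpy as np, cv2
from workcell import manip, viewer
def P(c):
    return np.array(c['intrinsics'])@np.diag([1,-1,-1])@np.array(c['extrinsics'])[:3]
def onplane(c,uv,z):
    M=P(c); A=np.c_[M[:,0],M[:,1],-np.array([uv[0],uv[1],1])]
    return np.linalg.solve(A,-(M[:,2]*z+M[:,3]))[:2]
def tri(cs,uvs):
    r=[]
    for c,(u,v) in zip(cs,uvs):
        M=P(c); r+= [u*M[2]-M[0], v*M[2]-M[1]]
    r=np.array(r); r/=np.linalg.norm(r[:,:3],axis=1)[:,None]
    s=np.linalg.lstsq(r[:,:3],-r[:,3],rcond=None)
    return s[0], np.sqrt(s[1]/2)
E
python3 - <<'E'
from h import *
import pickle
d={}
for n in ("scene","top"):
    c=viewer.camera(n); d[n]=c
    cv2.imwrite(f"pics/{n}0.png",cv2.resize(c['pixels'][:,:,::-1],(800,600),interpolation=cv2.INTER_CUBIC))
    print(n,c.keys(),np.round(c['intrinsics'],1).tolist(),np.round(c['extrinsics'],3).tolist())
pickle.dump(d,open('c0.pkl','wb'))
o=manip.get_obs();print(o)
E
```

```text
scene dict_keys(['pixels', 'intrinsics', 'extrinsics']) [[417.3, 0.0, 257.1], [0.0, 417.3, 187.1], [0.0, 0.0, 1.0]] [[0.852, 0.523, -0.015, -0.544], [-0.315, 0.536, 0.783, 0.095], [0.417, -0.663, 0.622, -1.202], [0.0, 0.0, 0.0, 1.0]]
top dict_keys(['pixels', 'intrinsics', 'extrinsics']) [[353.9, 0.0, 248.1], [0.0, 353.9, 183.1], [0.0, 0.0, 1.0]] [[0.017, -1.0, 0.009, 0.059], [0.996, 0.017, 0.09, -0.638], [-0.09, 0.007, 0.996, -0.919], [0.0, 0.0, 0.0, 1.0]]
{'clock': 0.1, 'joint_pos': array([-1.30561642,  0.33281936, -0.06470059,  1.46086464,  0.02157145,
        1.34989079, -0.0885265 ]), 'joint_velocities': array([-0.00073229, -0.00102704, -0.00072624, -0.00137214,  0.00024449,
        0.00042812, -0.00087023]), 'tau': array([ 8.56118586e-04, -6.26740980e+01,  4.87954030e-02, -3.92436540e+01,
        1.63001823e-02,  6.87262407e-03,  2.87557327e-05]), 'position': array([0.1772941 , 0.59899945, 0.2495853 ]), 'ee_rot': array([ 1.43400271e-01,  9.89664563e-01, -6.39436928e-04, -7.75104756e-05]), 'ft_force': array([ 0.01160835, -0.25047485, -0.15601676]), 'torque': array([ 0.06411329, -0.05632081,  0.01036851]), 'grasp_force': 0.0, 'grip_width': 0.9978017076095511}
```

View pics/scene0.png

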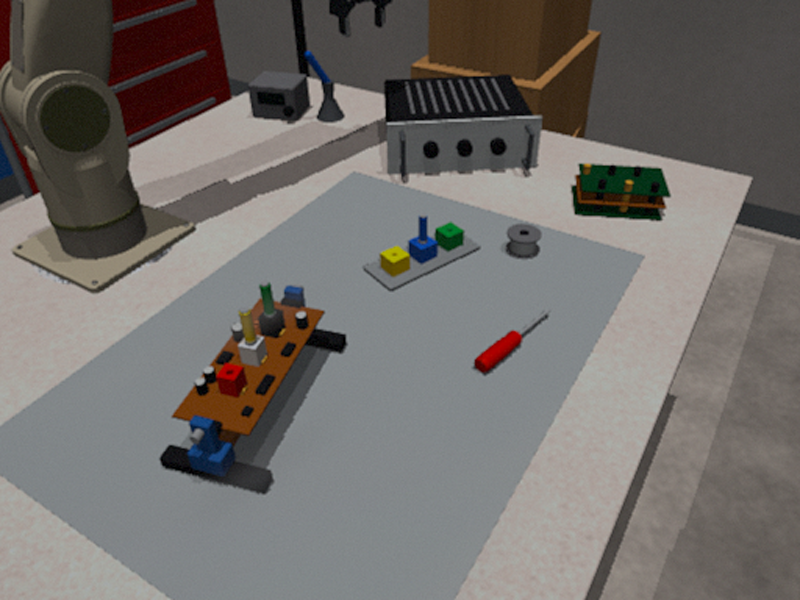

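View pics/top0.png

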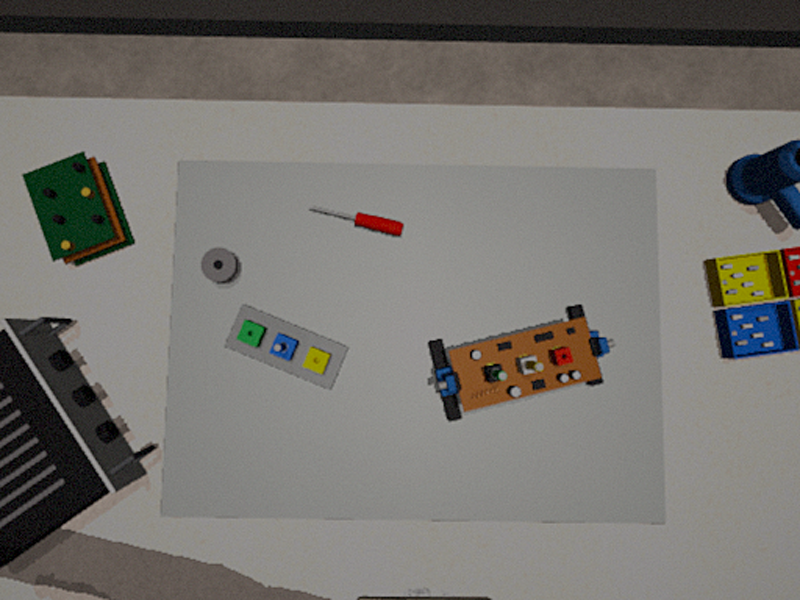

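The scene view shows green in black (425,310 of the scaled image), yellow in white and red free. The rack order is yellow, blue, green, with green farthest. I'll take enlarged crops to measure.

Run:
```python
import pickle,cv2,numpy as np
d=pickle.load(open('c0.pkl','rb'))
def cr(n,x,y):
    im=d[n]['pixels'][y:y+75,x:x+100,::-1]
    return cv2.resize(np.clip(im*1.5,0,255).astype('uint8'),(400,300),interpolation=cv2.INTER_CUBIC)
m=np.vstack([np.hstack([cr('top',290,195),cr('top',131,185)]),np.hstack([cr('scene',110,180),cr('scene',220,120)])])
cv2.imwrite('pics/mos.png',m)
```

```text
(no output)
```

View pics/mos.png

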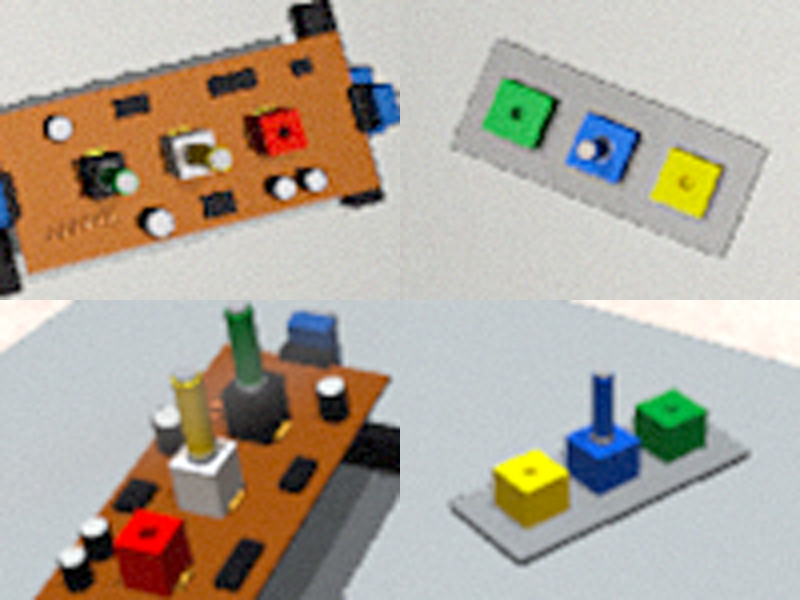

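Run:
```python
from h import *
import pickle
d=pickle.load(open('c0.pkl','rb')); cs=[d['top'],d['scene']]
f=lambda p,o:((p[0]+.5)/4-.5+o[0],(p[1]+.5)/4-.5+o[1])
B=((290,195),(110,180));R=((131,185),(220,120))
for n,a,b,O,z in [('greentop',(125,182),(239,9),B,.162),('yeltop',(221,160),(187,79),B,.162),('red',(284,132),(149,233),B,.11),
 ('gslot',(116,114),(273,110),R,.038),('yslot',(287,183),(131,171),R,.038),('blutop',(193,150),(202,76),R,.09)]:
    uv=[f(a,O[0]),f(b,O[1])]
    p,e=tri(cs,uv); print(n,p.round(4),e,onplane(cs[0],uv[0],z).round(4),onplane(cs[1],uv[1],z).round(4))
from scipy.spatial.transform import Rotation as R_
o=manip.get_obs();print(R_.from_quat(o['ee_rot']).as_matrix().round(3))
w=viewer.camera('wrist');print(w['intrinsics'],np.round(w['extrinsics'],3))
T=np.eye(4);T[:3,:3]=R_.from_quat(o['ee_rot']).as_matrix();T[:3,3]=o['position']
print((np.array(w['extrinsics'])@T).round(4).tolist())
```

```text
greentop [ 0.4966 -0.0979  0.158 ] [0.00085307] [ 0.4975 -0.0965] [ 0.4997 -0.1019]
yeltop [ 0.5105 -0.1523  0.158 ] [6.72450203e-05] [ 0.5108 -0.1512] [ 0.5143 -0.1556]
red [ 0.525  -0.2052  0.1086] [0.00076163] [ 0.5256 -0.2042] [ 0.5255 -0.2065]
gslot [0.5527 0.3019 0.0343] [0.0001167] [0.5526 0.3009] [0.5554 0.2969]
yslot [0.5093 0.1876 0.037 ] [0.0002322] [0.5095 0.1876] [0.5099 0.1862]
blutop [0.5313 0.2406 0.0879] [0.0002587] [0.5312 0.2401] [0.5332 0.2378]
[[-0.959  0.284 -0.   ]
 [ 0.284  0.959 -0.001]
 [-0.    -0.001 -1.   ]]
[[267.82007842   0.         252.27385731]
 [  0.         267.82007842 193.48076964]
 [  0.           0.           1.        ]] [[ 0.283  0.959 -0.001 -0.625]
 [-0.925  0.273 -0.265  0.034]
 [-0.254  0.076  0.964 -0.378]
 [ 0.     0.     0.     1.   ]]
[[0.0005, 1.0, -0.0001, -0.0004], [0.9642, -0.0005, 0.2651, -0.0322], [0.2651, -0.0003, -0.9642, -0.1367], [0.0, 0.0, 0.0, 1.0]]
```

```bash
cat >> h.py <<'E'
from scipy.spatial.transform import Rotation as Ro
def plan(tgt,yaw,n,jaw,start=None):
    """per-row tool-frame shifts for straight move with even turn; yaw = world angle (deg) of tool y"""
    o=manip.get_obs()
    if start is None:
        M=Ro.from_quat(o['ee_rot']).as_matrix(); p=o['position']; y0=np.degrees(np.arctan2(M[1,1],M[0,1]))
    else: p,y0=start
    d=(np.array(tgt)-p)/n; dy=(yaw-y0+180)%360-180
    rows=[]
    for i in range(n):
        a=np.radians(y0+dy*i/n); c,s=np.cos(a),np.sin(a)
        rows.append("%g %.4f %.4f %.4f %.4f"%(jaw,(-s*d[0]+c*d[1])/.4,(c*d[0]+s*d[1])/.4,-d[2]/.4,-dy/n/180))
    print("; ".join(rows), "| step mm",np.linalg.norm(d)*1e3,"turn",dy)
def st():
    o=manip.get_obs(); M=Ro.from_quat(o['ee_rot']).as_matrix()
    print('t',round(o['clock'],2),'p',o['position'].round(4),'yaw',np.degrees(np.arctan2(M[1,1],M[0,1])).round(2),'tilt',M[:2,2].round(4),'F',o['ft_force'].round(1),'tq',o['torque'].round(2),'w',round(o['grip_width'],3),'g',round(o['grasp_force'],1))
E
python3 - <<'E'
from h import *
st()
plan((.5,.1,.25),73.5,10,0)
plan((.497,-.098,.25),14.5,10,0,((.5,.1,.25),73.5))
E
```

```text
t 0.15 p [0.1773 0.5991 0.2497] yaw 73.51 tilt [-0.0003 -0.001 ] F [-0.1 -0.4 -0.6] tq [ 0.02 -0.01 -0.04] w 0.997 g 0.0
0 -0.1128 -0.0967 -0.0001 0.0000; 0 -0.1128 -0.0967 -0.0001 0.0000; 0 -0.1128 -0.0967 -0.0001 0.0000; 0 -0.1128 -0.0967 -0.0001 0.0000; 0 -0.1128 -0.0967 -0.0001 0.0000; 0 -0.1128 -0.0967 -0.0001 0.0000; 0 -0.1128 -0.0967 -0.0001 0.0000; 0 -0.1128 -0.0967 -0.0001 0.0000; 0 -0.1128 -0.0967 -0.0001 0.0000; 0 -0.1128 -0.0967 -0.0001 0.0000 | step mm 59.43055923637743 turn -0.014133026243342783
0 -0.0133 -0.0477 -0.0000 0.0328; 0 -0.0182 -0.0461 -0.0000 0.0328; 0 -0.0228 -0.0439 -0.0000 0.0328; 0 -0.0272 -0.0414 -0.0000 0.0328; 0 -0.0313 -0.0383 -0.0000 0.0328; 0 -0.0351 -0.0349 -0.0000 0.0328; 0 -0.0385 -0.0311 -0.0000 0.0328; 0 -0.0415 -0.0270 -0.0000 0.0328; 0 -0.0440 -0.0226 -0.0000 0.0328; 0 -0.0461 -0.0180 -0.0000 0.0328 | step mm 19.802272596851104 turn -59.0
```

Call:
arm_command(series="0 -0.113 -0.097 0 0; 0 -0.113 -0.097 0 0; 0 -0.113 -0.097 0 0; 0 -0.113 -0.097 0 0; 0 -0.113 -0.097 0 0; 0 -0.113 -0.097 0 0; 0 -0.113 -0.097 0 0; 0 -0.113 -0.097 0 0; 0 -0.113 -0.097 0 0; 0 -0.113 -0.097 0 0", newtons=40)

```text
clock: 1.4
position: [0.5013, 0.0972, 0.2504]
ee_rot: [0.143, 0.99, 0.0, 0.0]
ft_force: [1.3, 1.0, -0.6]
grip_width: 1.001
grasp_force: 0.0
```

Call:
arm_command(series="0 -0.015 -0.055 0 0.041; 0 -0.023 -0.053 0 0.041; 0 -0.03 -0.05 0 0.041; 0 -0.036 -0.045 0 0.041; 0 -0.042 -0.039 0 0.041; 0 -0.047 -0.033 0 0.041; 0 -0.051 -0.026 0 0.041; 0 -0.054 -0.018 0 0.041; 0 0 0 0 0; 0 0 0 0 0")

```text
clock: 2.65
position: [0.5032, -0.084, 0.2501]
ee_rot: [0.611, 0.791, 0.0, -0.0]
ft_force: [-0.2, -1.1, 0.6]
grip_width: 1.002
grasp_force: 0.0
```

Run:
```python
from h import *
import pickle
st()
c=viewer.camera('wrist');pickle.dump(c,open('w1.pkl','wb'))
cv2.imwrite('pics/w1.png',cv2.resize(np.clip(c['pixels'][:,:,::-1]*1.4,0,255).astype('uint8'),(800,600),interpolation=cv2.INTER_CUBIC))
```

```text
t 2.65 p [ 0.5032 -0.084   0.2501] yaw 14.62 tilt [-0.0004  0.0004] F [-0.2 -1.1  0.6] tq [ 0.05 -0.05 -0.01] w 1.002 g 0.0
```

View pics/w1.png

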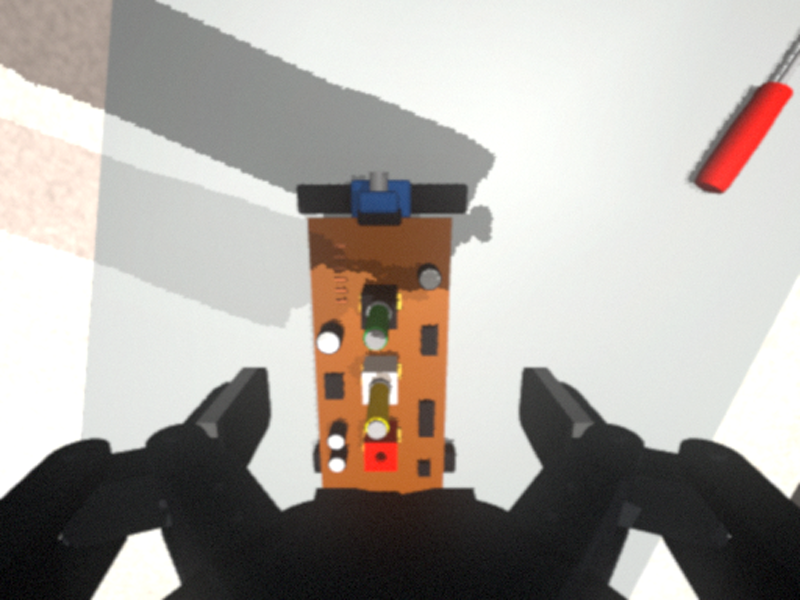

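Wrist view: green handle top at (376,339), yellow top (377,428) and red hole (380,457), with the row aligned with the tool x axis. I'll convert these to positions.

Run:
```python
from h import *
import pickle
d=pickle.load(open('c0.pkl','rb'));w=pickle.load(open('w1.pkl','rb'))
s=lambda u,v:((u+.5)*.64-.5,(v+.5)*.64-.5)
for n,uv,z in [('green',(376,339),.162),('gbase',(378,310),.114),('yel',(377,428),.162),('red',(380,457),.11)]: print(n,onplane(w,s(*uv),z).round(4))
plan((.498,-.0985,.19),14.5,5,0)
```

```text
green [ 0.4963 -0.0969]
gbase [ 0.4951 -0.095 ]
yel [ 0.5099 -0.1491]
red [ 0.5236 -0.2037]
0 -0.0065 -0.0044 0.0301 0.0002; 0 -0.0065 -0.0044 0.0301 0.0002; 0 -0.0065 -0.0044 0.0301 0.0002; 0 -0.0065 -0.0044 0.0301 0.0002; 0 -0.0065 -0.0044 0.0301 0.0002 | step mm 12.4288126034294 turn -0.14279049318088255
```

Run:
```python
from h import *
plan((.4967,-.0972,.142),14.5,5,0)
```

```text
0 -0.0057 -0.0049 0.0541 0.0002; 0 -0.0057 -0.0049 0.0541 0.0002; 0 -0.0057 -0.0049 0.0541 0.0002; 0 -0.0057 -0.0048 0.0541 0.0002; 0 -0.0057 -0.0048 0.0541 0.0002 | step mm 21.8340757387997 turn -0.14279049318088255
```

Call:
arm_command(series="0 -0.0142 -0.0122 0.02 0; 0 -0.0143 -0.0122 0.03 0; 0 0 0 0.055 0; 0 0 0 0.055 0; 0 0 0 0.055 0; 0 0 0 0.055 0; 0 0 0 0 0; 0 0 0 0 0; 0 0 0 0 0; 0 0 0 0 0")

```text
clock: 3.95
position: [0.4969, -0.0983, 0.1429]
ee_rot: [0.612, 0.791, 0.0, 0.0]
ft_force: [0.3, -0.4, -0.2]
grip_width: 0.998
grasp_force: 0.0
```

Run:
```python
from h import *
import pickle
st()
c=viewer.camera('wrist');pickle.dump(c,open('w2.pkl','wb'))
cv2.imwrite('pics/w2.png',cv2.resize(np.clip(c['pixels'][60:360,56:456,::-1]*1.4,0,255).astype('uint8'),(800,600),interpolation=cv2.INTER_CUBIC))
```

```text
t 3.95 p [ 0.4969 -0.0983  0.1429] yaw 14.48 tilt [0.0011 0.0003] F [ 0.3 -0.4 -0.2] tq [-0.01  0.07  0.01] w 0.998 g 0.0
```

View pics/w2.png

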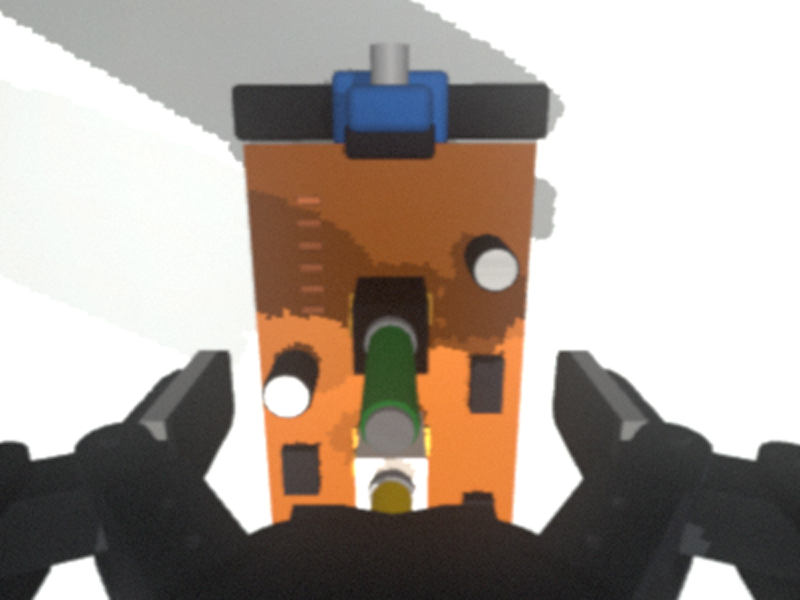

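The handle stands centred between the open fingers (collar at (390,335), top at (389,430)). The board is aligned with the tool to within about 0.3°, so the row runs along tool x. Closing the gripper.

Call:
arm_command(series="1 0 -0.001 0 0; 1 0 0 0 0; 1 0 0 0 0; 1 0 0 0 0; 1 0 0 0 0; 1 0 0 0 0; 1 0 0 0 0; 1 0 0 0 0; 1 0 0 0 0; 1 0 0 0 0", newtons=60)

```text
clock: 5.25
position: [0.4962, -0.0984, 0.1424]
ee_rot: [0.612, 0.791, 0.0, -0.0]
ft_force: [-1.8, 0.6, 4.9]
grip_width: 0.143
grasp_force: 58.5
```

Run:
```python
from h import *
import pickle
st()
w=pickle.load(open('w2.pkl','rb'))
s=lambda u,v:((u+.5)/2-.5+56,(v+.5)/2-.5+60)
print(onplane(w,s(389,430),.162),onplane(w,s(390.5,334),.114))
```

```text
t 5.25 p [ 0.4962 -0.0984  0.1424] yaw 14.47 tilt [0.     0.0001] F [-1.8  0.6  4.9] tq [ 0.02  0.6  -0.01] w 0.143 g 58.5
[ 0.49560842 -0.09668813] [ 0.49506115 -0.09390588]
```

Held with little side load. Lifting out.

Call:
arm_command(series="1 0 0 -0.015 0; 1 0 0 -0.025 0; 1 0 0 -0.035 0; 1 0 0 -0.05 0; 1 0 0 -0.05 0; 1 0 0 -0.05 0; 1 0 0 0 0; 1 0 0 0 0; 1 0 0 0 0; 1 0 0 0 0")

```text
clock: 6.5
position: [0.496, -0.0984, 0.2318]
ee_rot: [0.612, 0.791, -0.0, -0.0]
ft_force: [-0.4, -0.1, -0.4]
grip_width: 0.147
grasp_force: 58.4
```

Call:
arm_command(series="1 -0.025 0 0 0; 1 -0.05 0 0 0; 1 -0.05 0 0 0; 1 -0.05 0 0 0; 1 -0.05 0 0 0; 1 -0.05 0 0 0; 1 0 0 0 0; 1 0 0 0 0; 1 0 0 0 0; 1 0 0 0 0")

```text
clock: 7.75
position: [0.5238, -0.2043, 0.2323]
ee_rot: [0.612, 0.791, 0.0, -0.0]
ft_force: [-0.5, 0.4, -0.9]
grip_width: 0.147
grasp_force: 58.4
```

Run:
```python
from h import *
import pickle
st()
c=viewer.camera('wrist');pickle.dump(c,open('w3.pkl','wb'))
t=viewer.camera('top');s=viewer.camera('scene');pickle.dump((t,s),open('c3.pkl','wb'))
f=lambda im,k:cv2.resize(np.clip(im[:,:,::-1]*1.5,0,255).astype('uint8'),(400,600) if k else (400,300),interpolation=cv2.INTER_CUBIC)
m=np.hstack([f(c['pixels'][144:384,172:332],1),np.vstack([f(t['pixels'][195:270,300:400],0),f(s['pixels'][165:265,90:223],0)])])
cv2.imwrite('pics/w3.png',m)
```

```text
t 7.75 p [ 0.5238 -0.2043  0.2323] yaw 14.52 tilt [0.0002 0.0004] F [-0.5  0.4 -0.9] tq [-0.02  0.    0.  ] w 0.147 g 58.4
```

View pics/w3.png

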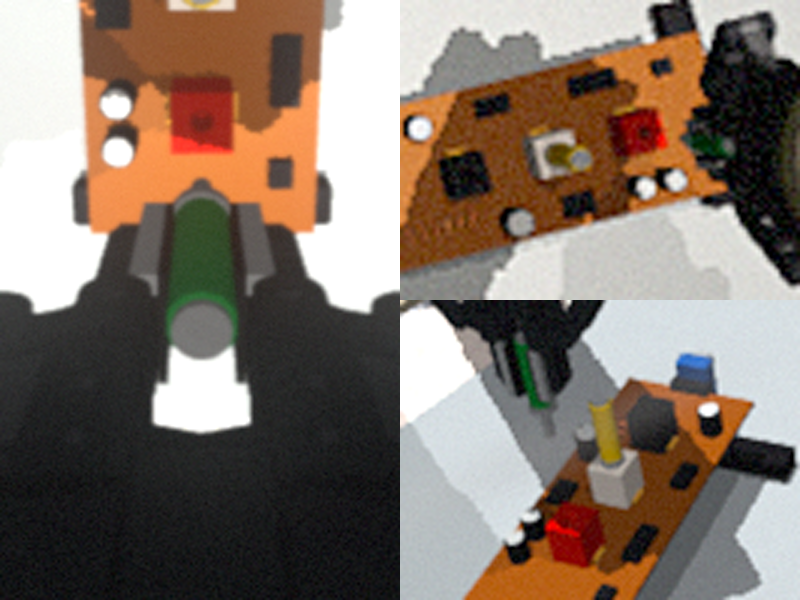

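Wrist view: the red hole at (202,124) lies in line with the gauge axis (x≈202), and the gauge is upright in the grip. Checking the offset numerically.

Run:
```python
from h import *
import pickle
w=pickle.load(open('w3.pkl','rb'));o=manip.get_obs()
s=lambda u,v:((u+.5)/2.5-.5+172,(v+.5)/2.5-.5+144)
m=onplane(w,s(202,124),.11);print('red',m)
R=Ro.from_quat(o['ee_rot']).as_matrix()
print('in tool xy mm',(R[:2,:2].T@(m-o['position'][:2])*1e3).round(2))
for n,uv,z in [('cap',(202,331),o['position'][2]+.020),('collartop',(203,197),o['position'][2]-.028)]:
    print(n,(R[:2,:2].T@(onplane(w,s(*uv),z)-o['position'][:2])*1e3).round(2))
# same bias check: where cap/black seen in w2
st()
```

```text
red [ 0.52398499 -0.20394431]
in tool xy mm [0.58 0.36]
cap [2.05 0.2 ]
collartop [8.13 0.48]
t 7.9 p [ 0.5238 -0.2046  0.2324] yaw 14.5 tilt [0.0002 0.0002] F [ 0.3  0.  -1.1] tq [ 0.02 -0.   -0.02] w 0.146 g 58.4
```

The relative 110 mm offset holds to about 0.5 mm. Descending to just above the mouth, then slowly in.

Call:
arm_command(series="1 -0.0007 0 0.03 0; 1 0 0 0.05 0; 1 0 0 0.04 0; 1 0 0 0.03 0; 1 0 0 0.01 0; 1 0 0 0.005 0; 1 0 0 0.005 0; 1 0 0 0.005 0; 1 0 0 0 0; 1 0 0 0 0")

```text
clock: 9.15
position: [0.5238, -0.2052, 0.1624]
ee_rot: [0.612, 0.791, 0.0, 0.0]
ft_force: [-0.5, 0.5, -0.5]
grip_width: 0.148
grasp_force: 58.4
```

```bash
python3 -c "
from h import *
st()"
```

```text
t 9.15 p [ 0.5238 -0.2052  0.1624] yaw 14.47 tilt [0.0002 0.0001] F [-0.5  0.5 -0.5] tq [ 0.01 -0.06 -0.01] w 0.148 g 58.4
```

Call:
arm_command(series="1 0 0 0.006 0; 1 0 0 0.006 0; 1 0 0 0.006 0; 1 0 0 0.006 0; 1 0 0 0.006 0; 1 0 0 0.006 0; 1 0 0 0.006 0; 1 0 0 0.005 0; 1 0 0 0 0; 1 0 0 0 0")

```text
clock: 10.4
position: [0.5238, -0.2052, 0.1435]
ee_rot: [0.612, 0.791, 0.0, 0.0]
ft_force: [2.2, 0.9, -0.5]
grip_width: 0.146
grasp_force: 58.4
```

```bash
python3 -c "
from h import *
st()"
```

```text
t 10.4 p [ 0.5238 -0.2052  0.1435] yaw 14.47 tilt [0.0001 0.    ] F [ 2.2  0.9 -0.5] tq [ 0.   -0.01  0.01] w 0.146 g 58.4
```

Going in freely. Pressing the last bit until the collar seats.

Call:
arm_command(series="1 0 0 0.002 0; 1 0 0 0.002 0; 1 0 0 0.002 0; 1 0 0 0.001 0; 1 0 0 0 0; 1 0 0 0 0; 1 0 0 0 0; 1 0 0 0 0; 1 0 0 0 0; 1 0 0 0 0")

```text
clock: 11.65
position: [0.524, -0.2053, 0.1423]
ee_rot: [0.613, 0.79, 0.001, 0.0]
ft_force: [-6.8, 2.6, 17.5]
grip_width: 0.144
grasp_force: 60.3
```

Run:
```python
from h import *
st()
t=viewer.camera('top');s=viewer.camera('scene');c=viewer.camera('wrist')
f=lambda im,z:cv2.resize(np.clip(im[:,:,::-1]*1.6,0,255).astype('uint8'),z,interpolation=cv2.INTER_CUBIC)
cv2.imwrite('pics/s4.png',np.hstack([f(s['pixels'][180:280,90:190],(400,400)),f(c['pixels'][164:344,162:342],(400,400))]))
```

```text
t 11.65 p [ 0.524  -0.2053  0.1423] yaw 14.46 tilt [0.0009 0.0008] F [-6.8  2.6 17.5] tq [0.68 1.7  0.04] w 0.144 g 60.3
```

View pics/s4.png

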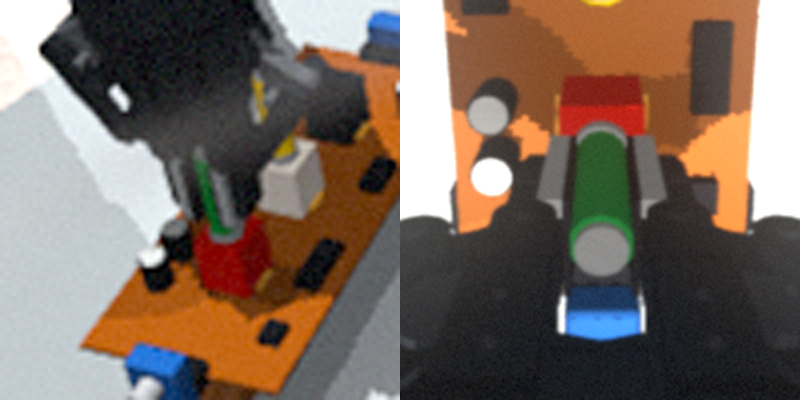

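Fully home in red: the collar is on the block, Fz is 17 N, and z matches the black seat. Lifting out and planning the transfer.

Call:
arm_command(series="1 0 0 -0.005 0; 1 0 0 -0.02 0; 1 0 0 -0.035 0; 1 0 0 -0.05 0; 1 0 0 -0.05 0; 1 0 0 -0.05 0; 1 0 0 -0.05 0; 1 0 0 0 0; 1 0 0 0 0; 1 0 0 0 0")

```text
clock: 13.05
position: [0.5234, -0.205, 0.2439]
ee_rot: [0.612, 0.791, -0.0, -0.001]
ft_force: [0.4, -0.1, -1.4]
grip_width: 0.143
grasp_force: 58.4
```

```bash
python3 -c "
from h import *
st()
plan((.551,.300,.245),-20.8,10,1)"
```

```text
t 13.05 p [ 0.5234 -0.205   0.2439] yaw 14.47 tilt [-0.0012  0.0003] F [ 0.4 -0.1 -1.4] tq [-0.    0.    0.02] w 0.143 g 58.4
1 0.1205 0.0382 -0.0003 0.0196; 1 0.1226 0.0307 -0.0003 0.0196; 1 0.1243 0.0231 -0.0003 0.0196; 1 0.1255 0.0154 -0.0003 0.0196; 1 0.1262 0.0077 -0.0003 0.0196; 1 0.1264 -0.0001 -0.0003 0.0196; 1 0.1262 -0.0079 -0.0003 0.0196; 1 0.1255 -0.0156 -0.0003 0.0196; 1 0.1243 -0.0233 -0.0003 0.0196; 1 0.1226 -0.0309 -0.0003 0.0196 | step mm 50.57465846617833 turn -35.27041459331082
```

Call:
arm_command(series="1 0.12 0.038 0 0.0196; 1 0.123 0.031 0 0.0196; 1 0.124 0.023 0 0.0196; 1 0.1255 0.015 0 0.0196; 1 0.126 0.008 0 0.0196; 1 0.126 0 0 0.0196; 1 0.126 -0.008 0 0.0196; 1 0.1255 -0.0155 0 0.0196; 1 0.124 -0.023 0 0.0196; 1 0.123 -0.031 0 0.0196")

```text
clock: 14.3
position: [0.5512, 0.3008, 0.244]
ee_rot: [0.824, 0.567, -0.0, -0.0]
ft_force: [0.8, -0.1, -0.8]
grip_width: 0.15
grasp_force: 58.5
```

Call:
arm_command(series="1 0 0 0.03 0; 1 0 0 0.05 0; 1 0 0 0.05 0; 1 0 0 0.05 0; 1 0 0 0.03 0; 1 0 0 0 0; 1 0 0 0 0; 1 0 0 0 0; 1 0 0 0 0; 1 0 0 0 0")

```text
clock: 15.55
position: [0.5515, 0.2994, 0.1609]
ee_rot: [0.823, 0.568, 0.0, -0.0]
ft_force: [-0.1, 0.6, -0.1]
grip_width: 0.146
grasp_force: 58.5
```

Run:
```python
from h import *
import pickle
st()
c=viewer.camera('wrist');pickle.dump(c,open('w5.pkl','wb'))
cv2.imwrite('pics/w5.png',cv2.resize(np.clip(c['pixels'][64:364,52:452,::-1]*1.3,0,255).astype('uint8'),(800,600),interpolation=cv2.INTER_CUBIC))
```

```text
t 15.55 p [0.5515 0.2994 0.1609] yaw -20.81 tilt [0.0003 0.0003] F [-0.1  0.6 -0.1] tq [ 0.04  0.03 -0.  ] w 0.146 g 58.5
```

View pics/w5.png

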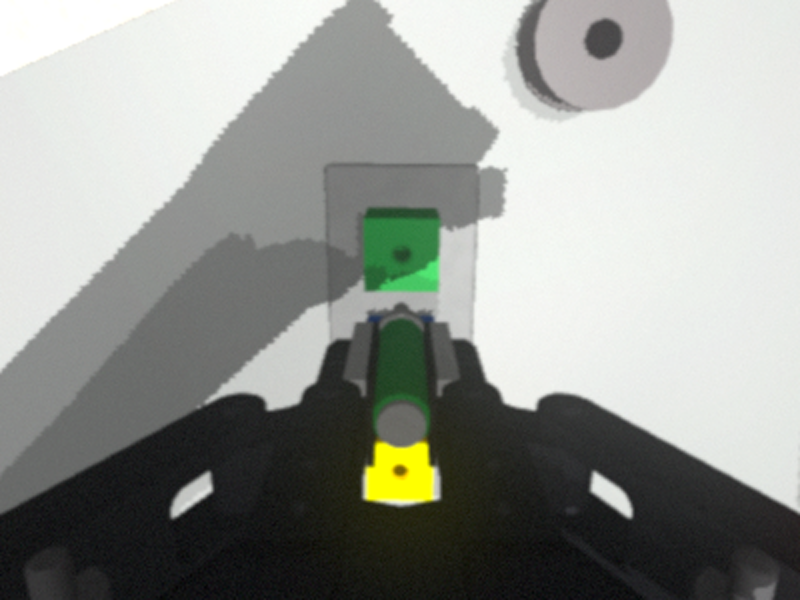

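The green slot hole is at (402,254), in line with the gauge. I'll apply the bias learned at the red terminal, since the height relation is the same.

Run:
```python
from h import *
import pickle
w=pickle.load(open('w5.pkl','rb'));o=manip.get_obs()
s=lambda u,v:((u+.5)/2-.5+52,(v+.5)/2-.5+64)
R=Ro.from_quat(o['ee_rot']).as_matrix()
m=onplane(w,s(402,254),.038)
t=R[:2,:2].T@(m-np.array([.5515,.2994]))*1e3
print(m,'tool mm',t,'corrected',t-[1.3,.35], 'norm',(t-[1.3,.35])/400)
```

```text
[0.55261315 0.30171381] tool mm [2.55831226 0.21878102] corrected [ 1.25831226 -0.13121898] norm [ 0.00314578 -0.00032805]
```

Call:
arm_command(series="1 0.0031 -0.0003 0.03 0; 1 0 0 0.05 0; 1 0 0 0.05 0; 1 0 0 0.025 0; 1 0 0 0.008 0; 1 0 0 0.004 0; 1 0 0 0.004 0; 1 0 0 0.004 0; 1 0 0 0 0; 1 0 0 0 0")

```text
clock: 16.85
position: [0.5518, 0.3006, 0.0908]
ee_rot: [0.823, 0.568, 0.0, -0.0]
ft_force: [-0.5, -0.4, -0.6]
grip_width: 0.146
grasp_force: 58.5
```

```bash
python3 -c "
from h import *
st()"
```

```text
t 16.85 p [0.5518 0.3006 0.0908] yaw -20.81 tilt [0.0002 0.0002] F [-0.5 -0.4 -0.6] tq [ 0.    0.07 -0.04] w 0.146 g 58.5
```

Call:
arm_command(series="1 0 0 0.004 0; 1 0 0 0.004 0; 1 0 0 0.004 0; 1 0 0 0 0; 1 0 0 0 0; 1 0 0 0 0; 1 0 0 0 0; 1 0 0 0 0; 1 0 0 0 0; 1 0 0 0 0")

```text
clock: 18.1
position: [0.5518, 0.3006, 0.0859]
ee_rot: [0.823, 0.568, 0.0, -0.0]
ft_force: [-0.3, 0.4, -0.9]
grip_width: 0.145
grasp_force: 58.5
```

```bash
python3 -c "
from h import *
st()"
```

```text
t 18.1 p [0.5518 0.3006 0.0859] yaw -20.81 tilt [0.     0.0001] F [-0.3  0.4 -0.9] tq [-0.    0.01 -0.01] w 0.145 g 58.5
```

It's in the hole (6 mm below the contact height) with no force. Driving home.

Call:
arm_command(series="1 0 0 0.006 0; 1 0 0 0.006 0; 1 0 0 0.006 0; 1 0 0 0.006 0; 1 0 0 0.006 0; 1 0 0 0.006 0; 1 0 0 0.003 0; 1 0 0 0.002 0; 1 0 0 0 0; 1 0 0 0 0")

```text
clock: 19.35
position: [0.5518, 0.3006, 0.0704]
ee_rot: [0.823, 0.568, 0.0, -0.0]
ft_force: [-5.0, -1.5, 8.3]
grip_width: 0.146
grasp_force: 59.6
```

```bash
python3 -c "
from h import *
st()"
```

```text
t 19.35 p [0.5518 0.3006 0.0704] yaw -20.81 tilt [-0.0002  0.0005] F [-5.  -1.5  8.3] tq [-0.45  0.89  0.05] w 0.146 g 59.6
```

Seated at the expected height, with 8 N upward. Release, then retreat straight up.

Call:
arm_command(series="0 0 0 0 0; 0 0 0 0 0; 0 0 0 0 0; 0 0 0 0 0; 0 0 0 0 0; 0 0 0 0 0; 0 0 0 0 0; 0 0 0 0 0; 0 0 0 0 0; 0 0 0 0 0")

```text
clock: 20.6
position: [0.5518, 0.3006, 0.0695]
ee_rot: [0.823, 0.568, 0.0, -0.0]
ft_force: [-0.6, 0.4, -0.2]
grip_width: 1.001
grasp_force: 0.0
```

Call:
arm_command(series="0 0 0 -0.03 0; 0 0 0 -0.05 0; 0 0 0 -0.06 0; 0 0 0 -0.07 0; 0 0 0 -0.07 0; 0 0 0 -0.07 0; 0 0 0 -0.07 0; 0 0 0 0 0; 0 0 0 0 0; 0 0 0 0 0")

```text
clock: 21.85
position: [0.5514, 0.3003, 0.2368]
ee_rot: [0.823, 0.568, -0.001, -0.0]
ft_force: [-0.4, 0.3, -0.8]
grip_width: 1.002
grasp_force: 0.0
```

Run:
```python
from h import *
st()
s=viewer.camera('scene');c=viewer.camera('wrist')
f=lambda im,z:cv2.resize(np.clip(im[:,:,::-1]*1.4,0,255).astype('uint8'),z,interpolation=cv2.INTER_CUBIC)
cv2.imwrite('pics/s6.png',np.hstack([f(s['pixels'][110:290,100:360],(400,277)),f(c['pixels'][100:307,106:406],(400,277))]))
```

```text
t 21.85 p [0.5514 0.3003 0.2368] yaw -20.81 tilt [-0.001  -0.0007] F [-0.4  0.3 -0.8] tq [-0.02  0.01  0.04] w 1.002 g 0.0
```

View pics/s6.png

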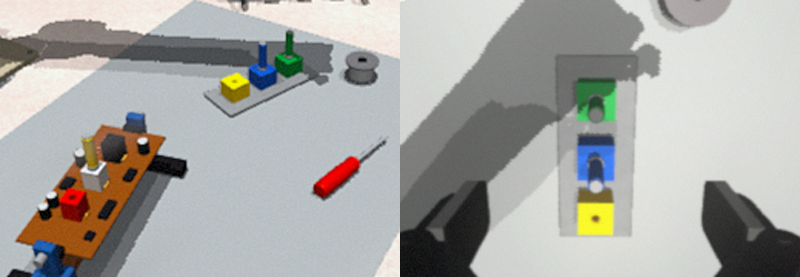

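The green gauge stands upright and home in the green slot (290,45), level with blue. Yellow, blue, the screwdriver and the spool are undisturbed, and the gripper is clear.

```bash
python3 -c "
from h import *
print(manip.hand_in())"
```

```text
the job is handed in; nothing more can be done
None
```

The job is handed in: I took the green gauge out of the black terminal, put it fully home in the red terminal, then stored it upright and fully home in its green slot, finishing at about 22 s with the other items undisturbed.

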